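Check a scooter brake lever on the electronics bench

TASK

Check the brake lever of the scooter handlebar on the bench. With the outside of the fingers, grasping nothing, press it gently in towards the grip until it comes up against its stop, which should be short of the grip, and let it spring right back out; then press it in to its stop a second time and finish while holding it there, so that the gap to the grip can be measured. Leave the thumb throttle and the things on the bench alone.

Things in the scene. Friction and masses are not known exactly. Their poses are not given: they have to be found in the camera images.
- handlebar: Scooter handlebar on a fixed bench stand. Origin: on the bench under the stand's middle; z up, y along the bar. Dark tube 22 mm thick, axis 160 mm above the bench, y from -245 to +245 mm. Brake lever on the -y half, standing off to -x (towards the robot within 25 deg); thumb throttle on the +y half. Base plate 200 (x) x 170 (y) x 12 mm. Middle: stem head and display; nothing is above 190 mm.
- brake_lever: Bare metal lever swinging level about an upright pivot (origin, mid-height of the blade). At rest its frame is parallel to the handlebar's; it turns with the lever. Blade 9 mm thick, 12 mm high (154 to 166 mm above the bench): bows out to x = -40 mm, then straight along y from -66 to -118 mm, then a 15 mm ball at y = -133. Presses in to +x. Free space below, but for loose things up to 50 mm high.
- lever_angle (a joint): Brake lever's angle (rad): 0 at rest (fully out), growing as pressed in, to its hard stop at 0.30, with the blade's end 14 mm short of the grip. A spring returns it. Pressed square at lever_pad it takes about 2 N to start it and 6 N to reach the stop, and up to twice that if the fingers drag along the blade as it turns. Travel of lever_pad about 28 mm.
- lever_pad (a point): Middle of the outer face (away from the grip) of the blade's straight part, 160 mm above the bench; at x = -44.5, y = -92 mm of the lever's frame: the place to press. Axes as the lever's: +x is the pressing direction, -y runs to the ball end. Moves with the lever.
- lever_tip (a point): Centre of the brake lever's ball end, at x = -44.5, y = -133 mm of the lever's frame. Moves with the lever.
- left_grip (a point): Point on the black rubber grip (32 mm thick, 114 mm long) behind the brake lever, on the side facing the lever, 160 mm above the bench. Fixed.
- throttle_angle (a joint): Angle of the grey thumb throttle paddle on the other half of the bar (rad): 0 at rest, growing when pressed. To be left alone.
- multimeter: Loose black multimeter lying on the bench, 86 x 178 x 46 mm high, near the stand. Origin at the centre of its underside.
- solder_reel: Loose metal reel standing on its flange, 56 mm across, 46 mm high. Origin at the centre of its underside.
- cleaner_bottle: Loose white plastic bottle, 56 mm across, 135 mm high, on the far side of the bar. Origin at the centre of its underside.
- spanner: Loose steel spanner, about 150 mm long, lying flat on the far side of the bar. Origin at the centre of its underside.

How it is judged:
On the way, in this order (a step that is already met when the one before it is completed fails the run):
1. the brake lever is pressed in against its stop by the fingers (value of joint lever_angle above 0.29 rad and contact force between the fingers and brake_lever above 2 N), for 0.2 s.
2. the brake lever has sprung right back out (value of joint lever_angle below 0.02 rad), for 0.2 s.
At the end, for the whole second after the job is handed in: The fingers hold the brake lever in against its stop (lever angle over 0.29 rad of 0.30, fingers pressing on it with more than 2 N), after one full stroke to the stop and back (under 0.02 rad); the throttle is at rest and the loose things stand where they were (all of step 1 and value of joint throttle_angle below 0.05 rad and distance of each of multimeter, solder_reel, cleaner_bottle, spanner from where it was at the start of the episode below 0.015 m); the arm keeps its last pose, push and grip.
It fails at once if the brake lever is forced: the fingers press on it with more than 40 N (contact force between the fingers and brake_lever above 40 N).
It fails at once if the fingers grasp or straddle the blade instead of pressing it from outside: the grasp point is on or behind the blade while the fingers touch it (contact force between the fingers and brake_lever above 0.5 N and x of the grasp point in the frame of lever_pad above -0.001 m and y of the grasp point in the frame of lever_pad below 0.025 m).
It fails at once if the thumb throttle is pressed (value of joint throttle_angle above 0.1 rad).
It fails at once if a loose thing on the bench is moved or lifted by more than 15 mm (distance of any of multimeter, solder_reel, cleaner_bottle, spanner from where it was at the start of the episode above 0.015 m).
It also fails if it takes over 48 s, if anything falls off the work surface, if the arm or the gripper's body presses on something with over 40 N, if the wrist force passes 120 N, or if a joint passes its speed limit or range.

ROBOT

A 6-joint arm with a two-finger parallel gripper is mounted at the origin on the work surface. World frame = base frame: x ahead of the robot, y to its left, z up, the work surface at z = 0. Lengths are in m, angles in rad, forces in N, time in s.
With the tool pointing down it reaches from about 0.275 to 0.975 m from the base axis. Payload 8.4 kg.
Tool frame: the origin (TCP) lies at the very end of the fingers, on their centre line; the grasp point (between the pads) lies 19 mm behind it; z points along the fingers, y is the line along which they close (so a half turn about z gives the same grasp; the last joint's range is limited). The gripper opens to 92 mm and grips with 3 to 60 N. Pads are 20 mm wide; open, the fingers measure 128 mm over their backs; the gripper's body (75 mm by 189 mm) begins 69 mm behind the grasp point.
Start: joints at [-1.163, 0.353, 1.633, -0, 1.155, -0.002], TCP at [0.249, -0.573, 0.215] pointing down, gripper open.
Joint ranges: [-2.63, 2.63], [-0.92, 2.1], [0.06, 2.66], [-1.3, 4.44], [0, 2.69], [-3.02, 3.02]. Speed limits (rad/s): [2.22, 2.22, 2.79, 3.14, 3.14, 3.14].

INTERFACE

Orientations are given as a unit quaternion [w, x, y, z].
In Python, from station import arm gives the robot as it stands. The module is installed in compiled form; this text tells all that it offers.
- The arm moves only by the tool servo_tool, never from a script. Its argument "motion" is a list of rows, each a list of 2 entries, a list of its own where there are three numbers: the shift along the world's x, y, z in m, then the turn, a rotation vector about the world's x, y, z in degrees. In form: [[[x, y, z], [rx, ry, rz]], ...]. A call has 1 to 20 rows; each row is the pose to reach, as a shift and turn from the pose commanded when the call began; what a row does not reach only later rows make up. A row lasts 1/10 s, in which the tool goes at most 50 mm and 8.59 degrees, less where a joint would pass 70% of its speed; a pose out of reach is approached as far as the arm can. A call with a gripper value outside its range is refused whole. "jaw" is the opening, from 0 (shut) to 1 (fully open), set as the call begins (left out, the last holds). The fingers move at their own pace and stop on an object; the grip force is fixed at half the most. Time passes only in rows, so rows that repeat a pose let the fingers close. It gives the time, the measured TCP pose, the force, the opening and the grip force at its end, in the units of the state.
- arm.state(): the state, without advancing time (a new reading comes with each control period).
- arm.camera(name): name is "scene" or "top" or "wrist"; returns the picture (480x640x3 uint8, red, green, blue); there is no depth.
- arm.get_calibration(name): a dict with "fx", "fy", "cx", "cy" (pixels), "R" (3x3) and "t" (3): a world point X has camera coordinates R X + t; the wrist camera has in their place "hand_eye" (4x4, takes a point from camera to tool coordinates, whose origin is the TCP and whose axes are the flange's). Camera axes: x right, y down, z forward; pixel columns grow to the right and rows downward; lengths in m; the calibration is good to about 2 mm. A picture is of the moment at which its call begins: read the wrist's pose just before it. get_calibration takes no time and is no camera call.
- arm.sign_off(): hands the job in; it is judged then, once.
Trained networks look in the newest picture that a camera, given by its name, has taken for a name from the list of things; names that differ only in an ending like _2 or _b are one class to them, and where a whole thing is asked for, a point or a joint stands for the part that bears it (a point fixed in the world has none). Each returns a list of dicts, best first, with "confidence" (0 to 1); they miss things now and then, are a little off and sometimes report something else, mostly with a low value. They report only what shows in the picture. A call takes as long as a camera call.
- arm.boxes_of(camera, target): "rect" ([left, top, right, bottom] in pixels, round what is visible of it).
- arm.masks_of(camera, target): "pixels" (480x640 bool, what is visible of it) and "rect" ([left, top, right, bottom] in pixels, round what is visible of it).
- arm.spot_point(camera, target): "at" ([column, row] in pixels: a listed point, or the origin of a listed thing).
The state is a dict: "t": time; "joint_positions": joint angles; "joint_vel": joint speeds; "joint_torque": joint torques, N m; "position": TCP position; "orientation": TCP orientation; "ft_force": force on the tool from outside, world axes, zero at the start; "torque": the same for the moment, N m; "opening": opening from 0.0 (shut) to 1.0 (fully open); "grasp_force": force on a finger pad.
Only numpy, scipy, OpenCV 4.12 (cv2) and the standard library are available. Lean on these libraries where they do the work, as an engineer would, in place of code of your own. Each camera call takes 0.05 s, during which the arm holds its last target. There are 200 camera calls.

## Working session

There is one attempt and no reset: what is moved stays moved. The work goes in short steps, Python scripts to look and compute and a tool call to move; the robot and the scene stay as the last step left them, time stands still between calls to the robot, and variables do not carry over. Pictures are saved under pics/ and viewed, at most 10 in all, crops included, and the job is handed in when it is done.

Besides the shell and the picture viewer there is one more tool, called after "Request:" by a JSON object that holds its "op" and its "data". servo_tool: Moves the arm, as the interface text tells. Its arguments: {"type":"object","properties":{"motion":{"type":"array"},"jaw":{"type":"number"}},"required":["motion"]}

```bash
mkdir -p pics; cat > h.py <<'E'
import numpy as np, cv2
from station import arm
def ray(cam,px):
    c=arm.get_calibration(cam);R=np.array(c["R"]);t=np.array(c["t"])
    d=R.T@np.array([(px[0]-c["cx"])/c["fx"],(px[1]-c["cy"])/c["fy"],1]);return -R.T@t,d/np.linalg.norm(d)
def atz(cam,px,z):
    o,d=ray(cam,px);return o+d*(z-o[2])/d[2]
def tri(a,b):
    A=np.zeros((3,3));v=np.zeros(3)
    for cam,px in (a,b):
        o,d=ray(cam,px);P=np.eye(3)-np.outer(d,d);A+=P;v+=P@o
    return np.linalg.solve(A,v)
E
python3 - <<'E'
from h import *
np.set_printoptions(precision=4,suppress=True)
s=arm.state();print(s)
for c in("top","scene"):
    im=arm.camera(c);cv2.imwrite(f"pics/{c}0.png",im[:,:,::-1])
    o,d=ray(c,(320,240));print(c,o,d)
    for n in("lever_pad","lever_tip","left_grip","brake_lever","handlebar","multimeter","solder_reel","cleaner_bottle"):
        r=arm.spot_point(c,n)[:2]
        for q in r: print(n,q, atz(c,q["at"],0.16 if n in("lever_pad","lever_tip","left_grip","brake_lever") else 0))
E
```

```text
{'t': 0.0, 'joint_positions': array([-1.1634,  0.3536,  1.6341, -0.    ,  1.1552, -0.0024]), 'joint_vel': array([ 0.0005, -0.0017,  0.0003, -0.0012,  0.0005,  0.0015]), 'joint_torque': array([ -0.0024, -59.3858, -33.4212,   0.0695,   0.0235,  -0.0001]), 'position': array([ 0.2488, -0.5728,  0.2139]), 'orientation': array([-0.0007,  0.9791,  0.2035, -0.0001]), 'ft_force': array([-0.0283, -0.0077, -0.4501]), 'torque': array([-0.0086, -0.0102, -0.0167]), 'grasp_force': 0.0, 'opening': 0.9991530321113724}
top [0.4764 0.1002 1.1511] [ 0.1222  0.0177 -0.9923]
lever_pad {'at': [499.6, 301.9], 'confidence': 0.9} [ 0.5    -0.1897  0.16  ]
lever_tip {'at': [526.3, 306.1], 'confidence': 0.6} [ 0.4941 -0.2348  0.16  ]
left_grip {'at': [510.9, 266.7], 'confidence': 0.83} [ 0.5604 -0.2099  0.16  ]
brake_lever {'at': [449.2, 266.3], 'confidence': 0.89} [ 0.5585 -0.1046  0.16  ]
handlebar {'at': [391.4, 247.8], 'confidence': 0.75} [ 0.606  -0.0225  0.    ]
multimeter {'at': [316.4, 319.7], 'confidence': 0.75} [0.4599 0.1237 0.    ]
cleaner_bottle {'at': [459.2, 226.7], 'confidence': 0.71} [ 0.6519 -
[... 326 characters left out ...]
t': [162.6, 168.8], 'confidence': 0.89} [ 0.4892 -0.2371  0.16  ]
lever_tip {'at': [155.1, 185.9], 'confidence': 0.18} [ 0.5625 -0.212   0.16  ]
left_grip {'at': [157.2, 186.0], 'confidence': 0.84} [ 0.562 -0.208  0.16 ]
brake_lever {'at': [207.9, 191.0], 'confidence': 0.71} [ 0.56   -0.1088  0.16  ]
handlebar {'at': [245.6, 284.4], 'confidence': 0.87} [ 0.612 -0.032  0.   ]
multimeter {'at': [343.1, 249.4], 'confidence': 0.83} [0.4553 0.1248 0.    ]
solder_reel {'at': [198.9, 249.6], 'confidence': 0.85} [ 0.5233 -0.1678  0.    ]
solder_reel {'at': [205.5, 192.2], 'confidence': 0.36} [ 0.2742 -0.2666  0.    ]
cleaner_bottle {'at': [170.2, 285.7], 'confidence': 0.84} [ 0.6469 -0.1671  0.    ]
```

View pics/top0.png

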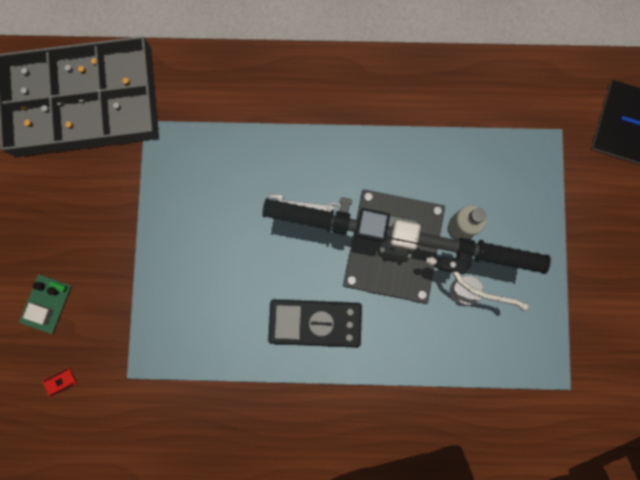

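View pics/scene0.png

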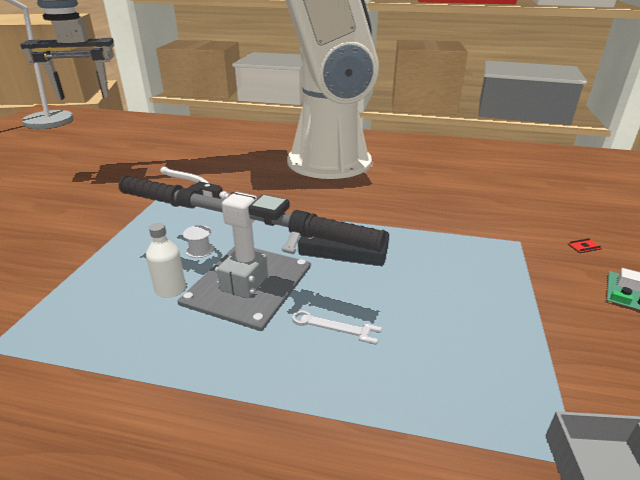

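The top view shows the lever at (430,260)–(526,306), with its ball at the end. The bar runs from (266,208) to (548,263), and the reel at (468,290) is under the lever. The scene view agrees with this. Next I'll compute the yaw and the poses.

```bash
cat >> h.py <<'E'
PIV=np.array([.559,-.1067]); 
def Rz(a): return np.array([[np.cos(a),-np.sin(a)],[np.sin(a),np.cos(a)]])
def tcp(yaw,th,off): # finger back against blade + off clearance
    return PIV+Rz(yaw+th)@np.array([-.0445-.018-off,-.092])
E
python3 - <<'E'
from h import *
np.set_printoptions(precision=4,suppress=True)
a=atz("top",(548,263),.16);b=atz("top",(266,208),.16);d=b-a;print(a,b,np.linalg.norm(d),"bar yaw",np.degrees(-np.arctan2(d[0],d[1])))
for n in("lever_pad","lever_tip","left_grip","brake_lever"):
    print(n,tri(("top",arm.spot_point("top",n)[0]["at"]),("scene",arm.spot_point("scene",n)[0]["at"])))
yaw=-np.arctan2(d[0],d[1])
print("pad pred",PIV+Rz(yaw)@[-.0445,-.092],"tip",PIV+Rz(yaw)@[-.0445,-.133])
p=arm.state()["position"][:2]
for th,off in((0,.03),(0,0),(.1,0),(.2,0),(.3,0)):print(th,off,tcp(yaw,th,off),tcp(yaw,th,off)-p)
E
```

```text
[ 0.5683 -0.2733  0.16  ] [0.6524 0.2134 0.16  ] 0.49388777934113137 bar yaw -9.80283936412432
lever_pad [ 0.5003 -0.1904  0.1601]
lever_tip [ 0.4941 -0.234   0.1624]
left_grip [ 0.5603 -0.2098  0.1591]
brake_lever [ 0.5593 -0.1068  0.1596]
pad pred [ 0.4995 -0.1898] tip [ 0.4925 -0.2302]
0 0.03 [ 0.4522 -0.1816] [0.2032 0.3916]
0 0 [ 0.4817 -0.1867] [0.2327 0.3865]
0.1 0 [ 0.4901 -0.194 ] [0.2411 0.3792]
0.2 0 [ 0.4992 -0.2005] [0.2502 0.3728]
0.3 0 [ 0.5088 -0.206 ] [0.2598 0.3673]
```

Request:
{"op": "servo_tool", "data": {"motion": [[[0.01,0.02,0],[0,0,3]],[[0.025,0.05,0],[0,0,8]],[[0.04,0.08,0],[0,0,13]],[[0.06,0.115,0],[0,0,18]],[[0.08,0.15,0],[0,0,23]],[[0.1,0.185,0],[0,0,28]],[[0.115,0.22,0],[0,0,33]],[[0.13,0.255,0],[0,0,38]],[[0.15,0.29,0],[0,0,43]],[[0.17,0.325,0],[0,0,48]],[[0.185,0.355,0],[0,0,52]],[[0.195,0.38,0],[0,0,55]],[[0.2,0.39,0],[0,0,56.7]],[[0.203,0.392,0],[0,0,56.7]],[[0.203,0.392,-0.02],[0,0,56.7]],[[0.203,0.392,-0.045],[0,0,56.7]],[[0.203,0.392,-0.07],[0,0,56.7]],[[0.203,0.392,-0.077],[0,0,56.7]],[[0.203,0.392,-0.077],[0,0,56.7]]], "jaw": 0}}

```text
t: 3.2
position: [0.4512, -0.1818, 0.1369]
orientation: [-0.001, 0.766, 0.643, -0.001]
ft_force: [0.5, 0.1, -0.3]
opening: 0.004
grasp_force: 0.0
```

```bash
python3 - <<'E'
from h import *
s=arm.state();print(s["t"],s["position"],s["orientation"],s["ft_force"],s["opening"],s["joint_positions"])
im=arm.camera("top");cv2.imwrite("pics/top1.png",cv2.resize(im[180:360,380:600,::-1],None,fx=3,fy=3))
E
```

```text
3.2 [ 0.45124138 -0.18182359  0.13691267] [-8.63311065e-04  7.65531314e-01  6.43397827e-01 -5.45960584e-04] [ 0.45072232  0.13408226 -0.25383923] 0.0040977208299185965 [-3.86004635e-01  2.36767069e-01  1.99589962e+00 -2.01586774e-04
  9.10962673e-01 -2.12942553e-01]
```

View pics/top1.png

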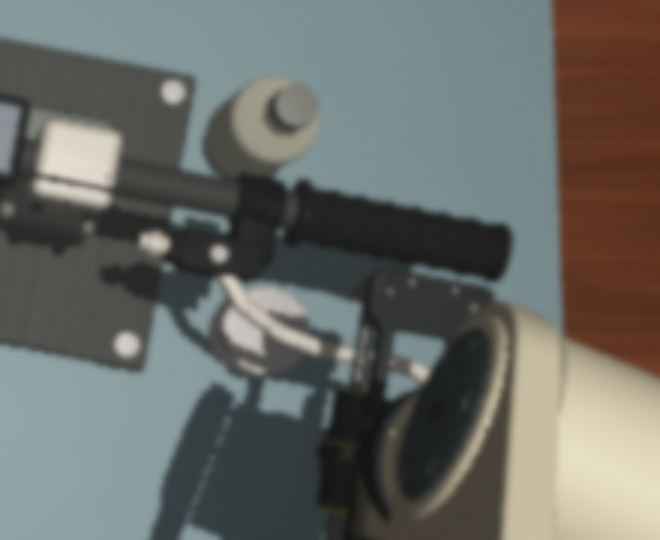

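The gripper body is over the lever at crop (400,290). The lever is still at rest with its ball at (420,372). I'll advance to expected contact.

Request:
{"op": "servo_tool", "data": {"motion": [[[0.006,-0.001,0],[0,0,0]],[[0.012,-0.002,0],[0,0,0]],[[0.018,-0.003,0],[0,0,0]],[[0.023,-0.004,0],[0,0,0]],[[0.026,-0.0045,0],[0,0,0]],[[0.028,-0.0048,0],[0,0,0]],[[0.03,-0.005,0],[0,0,0]],[[0.03,-0.005,0],[0,0,0]]]}}

```text
t: 4.05
position: [0.4822, -0.1862, 0.1376]
orientation: [-0.0, 0.765, 0.644, 0.0]
ft_force: [0.4, -0.4, 0.7]
opening: 0.009
grasp_force: 0.0
```

Request:
{"op": "servo_tool", "data": {"motion": [[[0.002,-0.0005,0],[0,0,0]],[[0.003,-0.001,0],[0,0,0]],[[0.004,-0.0015,0],[0,0,1]],[[0.005,-0.003,0],[0,0,2]],[[0.007,-0.005,0],[0,0,4]],[[0.0084,-0.0073,0],[0,0,5.7]],[[0.0084,-0.0073,0],[0,0,5.7]]]}}

```text
t: 4.75
position: [0.49, -0.1935, 0.1374]
orientation: [-0.001, 0.732, 0.682, -0.0]
ft_force: [-1.9, 1.0, -0.3]
opening: 0.007
grasp_force: 1.0
```

Request:
{"op": "servo_tool", "data": {"motion": [[[0.003,-0.002,0],[0,0,2]],[[0.006,-0.0043,0],[0,0,4]],[[0.009,-0.0065,0],[0,0,5.8]],[[0.0125,-0.0085,0],[0,0,7.7]],[[0.0155,-0.0103,0],[0,0,9.7]],[[0.0155,-0.0103,0],[0,0,9.7]]]}}

```text
t: 5.35
position: [0.5051, -0.2041, 0.1373]
orientation: [-0.001, 0.672, 0.741, -0.001]
ft_force: [-5.8, -1.6, 2.1]
opening: 0.0
grasp_force: 2.6
```

Request:
{"op": "servo_tool", "data": {"motion": [[[0.001,-0.0005,0],[0,0,0.6]],[[0.002,-0.001,0],[0,0,1.2]],[[0.003,-0.0015,0],[0,0,1.7]],[[0.003,-0.0015,0],[0,0,1.7]]]}}

```text
t: 5.75
position: [0.5078, -0.2056, 0.1373]
orientation: [-0.001, 0.661, 0.75, -0.001]
ft_force: [-5.9, -3.7, 1.4]
opening: 0.011
grasp_force: 2.9
```

Request:
{"op": "servo_tool", "data": {"motion": [[[0.001,0,0],[0,0,0]],[[0.001,0,0],[0,0,0]]]}}

```text
t: 5.95
position: [0.5087, -0.2057, 0.1373]
orientation: [-0.001, 0.661, 0.75, -0.001]
ft_force: [-6.4, -3.9, 1.0]
opening: 0.005
grasp_force: 3.2
```

Request:
{"op": "servo_tool", "data": {"motion": [[[0.001,0,0],[0,0,0]],[[0.001,0,0],[0,0,0]]]}}

```text
t: 6.15
position: [0.5096, -0.2057, 0.1373]
orientation: [-0.001, 0.661, 0.75, -0.001]
ft_force: [-7.0, -3.6, 1.0]
opening: 0.009
grasp_force: 3.3
```

Request:
{"op": "servo_tool", "data": {"motion": [[[0.001,0,0],[0,0,0]],[[0.001,0,0],[0,0,0]]]}}

```text
t: 6.35
position: [0.5105, -0.2058, 0.1373]
orientation: [-0.001, 0.661, 0.75, -0.001]
ft_force: [-5.9, -3.7, 1.7]
opening: 0.005
grasp_force: 3.4
```

Request:
{"op": "servo_tool", "data": {"motion": [[[0.001,0,0],[0,0,0]],[[0.001,0,0],[0,0,0]]]}}

```text
t: 6.55
position: [0.5115, -0.2058, 0.1372]
orientation: [-0.001, 0.661, 0.75, -0.001]
ft_force: [-6.8, -3.9, 0.9]
opening: 0.009
grasp_force: 3.6
```

Request:
{"op": "servo_tool", "data": {"motion": [[[0.001,0,0],[0,0,0.3]],[[0.001,0,0],[0,0,0.3]]]}}

```text
t: 6.75
position: [0.5124, -0.2058, 0.1372]
orientation: [-0.001, 0.659, 0.752, -0.001]
ft_force: [-6.8, -5.0, 0.6]
opening: 0.004
grasp_force: 3.7
```

Request:
{"op": "servo_tool", "data": {"motion": [[[0.001,0,0],[0,0,0]],[[0.001,0,0],[0,0,0]]]}}

```text
t: 6.95
position: [0.5133, -0.2059, 0.1372]
orientation: [-0.001, 0.659, 0.752, -0.001]
ft_force: [-7.2, -5.7, 0.3]
opening: 0.006
grasp_force: 3.8
```

Request:
{"op": "servo_tool", "data": {"motion": [[[0.0005,-0.001,0],[0,0,0.3]],[[0.001,-0.0015,0],[0,0,0.6]],[[0.001,-0.0015,0],[0,0,0.6]]]}}

```text
t: 7.25
position: [0.5139, -0.2064, 0.1371]
orientation: [-0.002, 0.655, 0.755, -0.001]
ft_force: [-7.5, -0.4, 2.7]
opening: 0.003
grasp_force: 4.1
```

```bash
python3 - <<'E'
from h import *
im=arm.camera("scene");cv2.imwrite("pics/s2.png",cv2.resize(im[130:250,90:250,::-1],None,fx=5,fy=5,interpolation=cv2.INTER_CUBIC))
for n,y in(("lever_pad",-.092),("lever_tip",-.133)):
  for q in arm.spot_point("scene",n)[:2]:
    w=atz("scene",q["at"],.16)[:2];v=w-PIV;print(n,q,w,"th",np.arctan2(v[1],v[0])-np.arctan2(y,-.0445)+np.radians(9.8))
E
```

```text
lever_pad {'at': [167.9, 178.5], 'confidence': 0.74} [ 0.52801863 -0.20482744] th 0.31574046840242453
lever_tip {'at': [147.0, 177.8], 'confidence': 0.54} [ 0.53414799 -0.24498078] th 0.3160971514993045
```

View pics/s2.png

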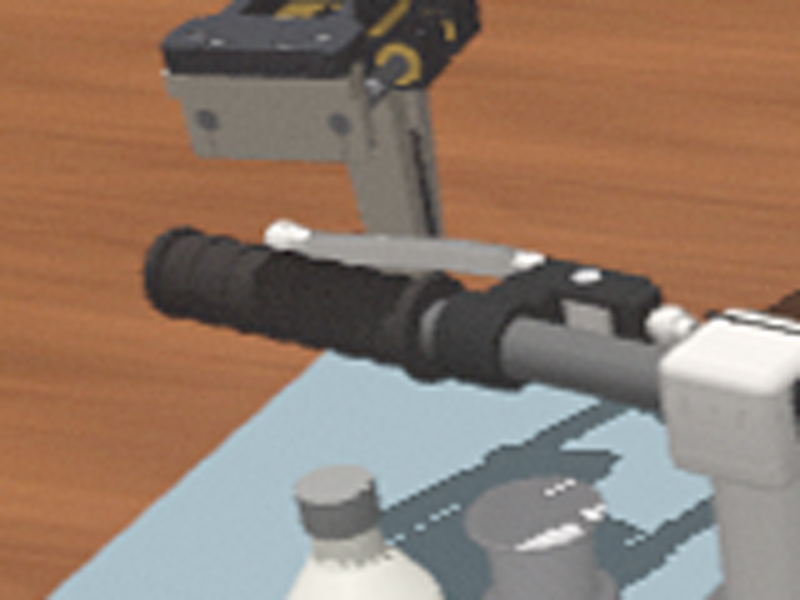

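The blade is nearly in, with its ball at crop (285,235) and the fingers pressing at (400,240), on the pad. The angle reads about 0.3 but the force hasn't jumped, so I'll keep going until it clearly rises.

Request:
{"op": "servo_tool", "data": {"motion": [[[0.001,-0.0005,0],[0,0,0]],[[0.001,-0.0005,0],[0,0,0]]]}}

```text
t: 7.6
position: [0.5139, -0.2065, 0.137]
orientation: [-0.003, 0.655, 0.755, -0.001]
ft_force: [-12.3, 2.0, 5.4]
opening: 0.007
grasp_force: 5.9
```

Request:
{"op": "servo_tool", "data": {"motion": [[[0.001,-0.0005,0],[0,0,0]],[[0.001,-0.0005,0],[0,0,0]]]}}

```text
t: 7.8
position: [0.5139, -0.2066, 0.1368]
orientation: [-0.004, 0.655, 0.755, -0.002]
ft_force: [-14.6, 2.1, 8.2]
opening: 0.006
grasp_force: 7.5
```

The position stalls at x=0.5139 while the force rises, so the lever is on its stop. I'll hold, then release back to the standoff.

Request:
{"op": "servo_tool", "data": {"motion": [[[0,0,0],[0,0,0]],[[0,0,0],[0,0,0]],[[0,0,0],[0,0,0]],[[0,0,0],[0,0,0]]]}}

```text
t: 8.2
position: [0.5139, -0.2066, 0.1368]
orientation: [-0.004, 0.655, 0.755, -0.002]
ft_force: [-14.8, 2.7, 7.5]
opening: 0.006
grasp_force: 7.4
```

Request:
{"op": "servo_tool", "data": {"motion": [[[-0.004,0.0015,0],[0,0,-1]],[[-0.009,0.004,0],[0,0,-3]],[[-0.0145,0.008,0],[0,0,-5.5]],[[-0.02,0.011,0],[0,0,-8]],[[-0.026,0.015,0],[0,0,-11]],[[-0.031,0.018,0],[0,0,-15]],[[-0.0359,0.0216,0],[0,0,-18]],[[-0.0459,0.0236,0],[0,0,-18]],[[-0.0559,0.0256,0],[0,0,-18]],[[-0.0559,0.0256,0],[0,0,-18]],[[-0.0559,0.0256,0],[0,0,-18]],[[-0.0559,0.0256,0],[0,0,-18]]]}}

```text
t: 9.4
position: [0.4624, -0.1825, 0.1378]
orientation: [0.0, 0.765, 0.644, 0.0]
ft_force: [0.0, 0.0, -0.3]
opening: 0.006
grasp_force: 0.0
```

```bash
python3 - <<'E'
from h import *
print(arm.state()["ft_force"])
im=arm.camera("scene");cv2.imwrite("pics/s3.png",cv2.resize(im[130:250,90:250,::-1],None,fx=5,fy=5,interpolation=cv2.INTER_CUBIC))
for n,y in(("lever_pad",-.092),("lever_tip",-.133)):
  for q in arm.spot_point("scene",n)[:2]:
    w=atz("scene",q["at"],.16)[:2];v=w-PIV;print(n,q,w,"th",np.arctan2(v[1],v[0])-np.arctan2(y,-.0445)+np.radians(9.8))
E
```

```text
[ 0.02831933  0.0093605  -0.34138665]
lever_pad {'at': [182.4, 173.8], 'confidence': 0.75} [ 0.50214559 -0.18803348] th 0.011487961516591483
lever_tip {'at': [161.2, 165.8], 'confidence': 0.86} [ 0.47640589 -0.24725331] th -0.03735809846876692
lever_tip {'at': [206.5, 189.4], 'confidence': 0.72} [ 0.55459601 -0.1140272 ] th -0.04726883261838899
```

View pics/s3.png

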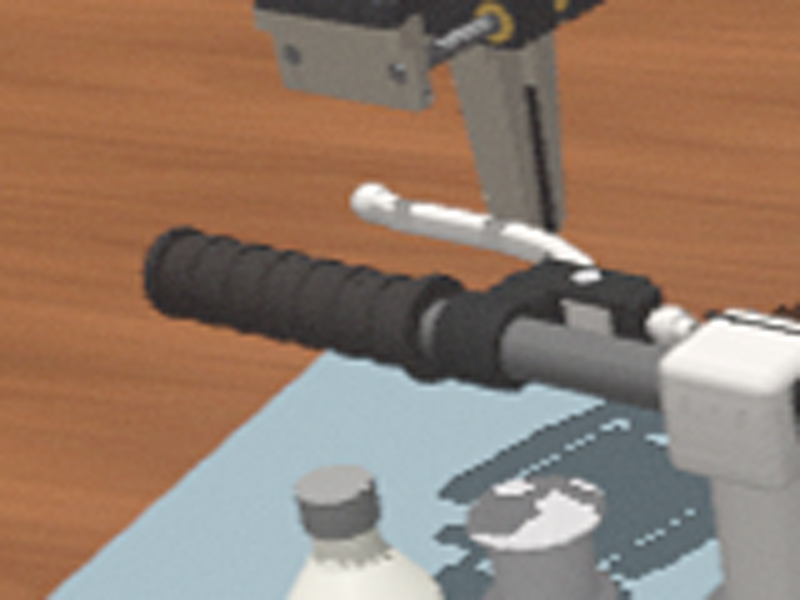

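The lever is fully out, with its ball at crop (372,200), and the fingers are clear of it. Now the second press, along the proven path.

Request:
{"op": "servo_tool", "data": {"motion": [[[0.006,-0.001,0],[0,0,0]],[[0.012,-0.002,0],[0,0,0]],[[0.017,-0.003,0],[0,0,0]],[[0.02,-0.0035,0],[0,0,0]],[[0.0225,-0.005,0],[0,0,1.5]],[[0.026,-0.0078,0],[0,0,4]],[[0.0284,-0.0113,0],[0,0,5.7]],[[0.0314,-0.0133,0],[0,0,7.7]],[[0.0344,-0.0156,0],[0,0,9.7]],[[0.0374,-0.0178,0],[0,0,11.5]],[[0.0409,-0.0198,0],[0,0,13.4]],[[0.0439,-0.0216,0],[0,0,15.4]],[[0.0469,-0.0231,0],[0,0,17.1]],[[0.0489,-0.0236,0],[0,0,17.4]],[[0.0509,-0.0241,0],[0,0,17.7]],[[0.0525,-0.0246,0],[0,0,18]],[[0.0539,-0.0251,0],[0,0,18]],[[0.0549,-0.0256,0],[0,0,18]],[[0.0559,-0.0256,0],[0,0,18]],[[0.0559,-0.0256,0],[0,0,18]]]}}

```text
t: 11.55
position: [0.5142, -0.208, 0.1371]
orientation: [-0.003, 0.654, 0.756, -0.002]
ft_force: [-14.4, -2.7, 9.5]
opening: 0.0
grasp_force: 7.8
```

Request:
{"op": "servo_tool", "data": {"motion": [[[0,0,0],[0,0,0]],[[0,0,0],[0,0,0]],[[0,0,0],[0,0,0]]]}}

```text
t: 11.85
position: [0.5142, -0.208, 0.1371]
orientation: [-0.003, 0.654, 0.756, -0.002]
ft_force: [-14.5, -2.0, 9.0]
opening: 0.006
grasp_force: 7.6
```

```bash
python3 -c "
from station import arm
print(arm.sign_off())"
```

```text
the job is handed in; nothing more can be done
None
```

I pressed the brake lever in to its stop, let it spring right back out, pressed it in again, and handed the job in with the fingers holding it there at about 15 N; the throttle and loose things were not touched.

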